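# Stow a rod end in a push-latch parts bin

## Robot

A 6-joint arm with a two-finger parallel gripper is mounted at the origin on the work surface. World frame = base frame: x ahead of the robot, y to its left, z up, the work surface at z = 0. Lengths are in m, angles in rad, forces in N, time in s.
With the tool pointing down it reaches from about 0.375 to 0.9 m from the base axis. Payload 3.1 kg.
Tool frame: the origin (TCP) lies between the finger pads; the fingertips stand 22 mm ahead of it and the grasp point (between the pads) lies 3 mm ahead of it (ctrl.tip_extent is the distance from the TCP to the fingertips, in m); z points along the fingers, x is the direction in which the jaws open and shut, and the axes are right-handed (so a half turn about z gives the same grasp; the last joint's range is limited). The gripper opens to 87 mm and grips with 3 to 60 N. Pads are 19 mm wide; open, the fingers measure 117 mm over their backs; the gripper's body (75 mm by 190 mm) begins 51 mm behind the grasp point.
Start: joints at [-1.462, 0.527, 1.433, -0, 1.181, -0.178], TCP at [0.177, -0.599, 0.245] pointing down, gripper open.
Joint ranges: [-3.08, 3.08], [-0.75, 2.2], [0.22, 2.44], [-1.43, 4.57], [0, 2.65], [-2.85, 2.85]. Speed limits (rad/s): [2.79, 2.79, 3.14, 3.14, 3.14, 3.14].

## Interface

Orientations are given as a rotation vector (axis times angle).
In Python, from rig import ctrl gives the robot as it stands. The module is installed in compiled form; this text tells all that it offers. Calls block until the motion is done:
- ctrl.move_to(position, orientation): joint-space move of the TCP to a pose.
- ctrl.move_linear(position, attitude=None, v=0.15, threshold=None): straight line of the TCP; attitude=None keeps the orientation; v is the mean speed in m/s. With threshold (N) it stops when the force on the tool has changed by that much, and returns True; else False.
- ctrl.goto_joints(angles): joint-space move.
- ctrl.gripper_to(opening, grasp_force=None): finger opening in m; grasp_force is the grip in N (None keeps the last); returns when the fingers have stopped.
- ctrl.sleep(seconds).
- ctrl.solve_ik(position, orientation): joint angles nearest the present ones, or None.
- ctrl.read_camera(name): name is "scene" or "top" or "wrist"; returns the picture (420x560x3 uint8, red, green, blue); there is no depth.
- ctrl.camera_info(name): a dict with "vertical_fov" (degrees; the focal length in pixels is half the picture's height over the tangent of half this angle, whatever the lens; pixels are square), "cx", "cy" (the principal point, pixels), "R" (3x3) and "t" (3): a world point X has camera coordinates R X + t. Camera axes: x right, y down, z forward; pixel columns grow to the right and rows downward; lengths in m; the calibration is good to about 2 mm. A picture is of the moment at which its call begins: read the wrist's pose just before it. camera_info takes no time and is no camera call; for the wrist camera it gives the pose at the moment of the call.
A pose or a line that the arm cannot do raises ctrl.Unreachable and nothing moves.
- ctrl.hand_in(): hands the job in, once; it reports no verdict.
Trained networks look in the newest picture that a camera, given by its name, has taken for a name from the list of things; names that differ only in an ending like _2 or _b are one class to them, and where a whole thing is asked for, a point or a joint stands for the part that bears it (a point fixed in the world has none). Each returns a list of dicts, best first, with "conf" (0 to 1); they miss things now and then, are a little off and sometimes report something else, mostly with a low value. They report only what shows in the picture. A call takes as long as a camera call. They do not tell look-alikes from the thing itself.
- ctrl.trace(query, camera): "region" (420x560 bool, what is visible of it) and "location" ([column, row] in pixels, amid what is visible of it).
- ctrl.tip_of(query, camera): "location" ([column, row] in pixels: a listed point, or the origin of a listed thing).
Readings, each from a call of its own:
- ctrl.current_t(): time.
- ctrl.current_joints(): joint angles.
- ctrl.current_joint_vel(): joint speeds.
- ctrl.current_effort(): joint torques, N m.
- ctrl.current_eef_pos(): TCP position.
- ctrl.current_tool_rot(): TCP orientation.
- ctrl.current_contact_force(): force on the tool from outside, world axes, zero at the start.
- ctrl.current_torque(): the same for the moment, N m.
- ctrl.current_grip_width(): finger opening in m.
Only numpy, scipy, OpenCV 4.12 (cv2) and the standard library are available. Lean on these libraries where they do the work, as an engineer would, in place of code of your own. Each camera call takes 0.05 s, during which the arm holds its last target. There are 200 camera calls.

## Task

Put the rod end from the cardboard tray away in the blue-lidded bin: push its latched lid down so that the push latch lets it spring ajar, swing it wide open, lay the rod end down (not dropped) in the wide compartment, then shut the lid and push it down again until it latches. See that the yellow-lidded bin is left latched too; you may find it latched already or standing ajar. Do not disturb the other parts lying about.

Things in the scene. Friction and masses are not known exactly. Their poses are not given: they have to be found in the camera images.
- blue_bin: Fixed grey sheet-steel parts bin with a blue hinged lid. Outside 200 mm (x) by 180 mm (y); walls 75 mm high, 3 mm thick. Origin: centre of its underside, on the bench. x points from its front (pull tongue, towards the robot) to the hinge side, z up. Inner floor 4 mm above the origin. A divider 2 mm thick, 40 mm high, along x at y = +36 mm parts it into two compartments.
- blue_bin_bay (a point): Middle of the floor of the blue bin's wide, empty compartment (bin frame: x -97 to +97, y -87 to +35 mm): 26 mm to -y of the bin's origin, 4 mm above it; axes as the bin's. The narrow compartment (y +37 to +87 mm) holds a bolt and, at its front, the black latch housing and a sprung kicker arm that stands 35 mm above the rim when the lid is open.
- blue_lid (a joint): Blue lid's angle (rad). 0: shut and latched, as it starts. Each push to the stop at -0.027 (lid front 5 mm below latched; short of -0.022 is not sure) and let go works the push latch: from latched it springs ajar to about 0.25 (tongue 56 mm up); from ajar it latches at 0 (within 0.003). Stiff hinge: above ajar the lid stays at any angle it is left. 1.57 upright, end stop 1.85.
- blue_lid_front (a point): Where to push the blue lid: on its top face, 20 mm behind its front edge, midway across, 184 mm from the hinge, 85 mm above the bench when latched. The tongue may be pushed just as well. A push takes 5 to 15 N (more if fast) until the stop, in one unbroken motion at 30 to 60 mm/s; hold it at the stop 0.2 s.
- blue_lid_tongue (a point): Middle of the blue lid's pull tongue, a flat tab 40 mm wide (along the hinge), 6 mm thick, standing out 35 mm beyond the lid's front edge; this point is at mid-thickness, 21 mm beyond that edge, 225 mm from the hinge, 82 mm above the bench when latched. Its axes are the bin's, turned with the lid. Pinched by its side edges, it turns between the pads as the lid swings.
- blue_lid_hinge (a point): On the blue lid's hinge line at mid-width, 100 mm behind (+x) the bin's origin, 82 mm above the bench; the true axis, along the bin's y, is 3 mm lower. The lid is 6 mm thick, 204 mm from hinge to front edge, 188 mm wide, with a 12 mm skirt at front and sides and, inside, a white striker hanging 48 mm below its front left corner.
- yellow_bin: Fixed parts bin of the same make and size as the blue one, with a yellow lid; origin and axes alike. Nothing goes into it.
- yellow_lid (a joint): Yellow lid's angle (rad); same lid and push latch as the blue one's. It starts either latched (0) or ajar (about 0.25).
- yellow_lid_front (a point): Where to push the yellow lid: on its top face, 20 mm behind its front edge, midway across; as on the blue lid. When ajar it stands about 45 mm higher than when latched.
- rod_end: Rod end, 139 mm long, 0.36 to 0.6 kg, lying level in the cardboard tray. Origin: on its underside, below the place to grip. Black eye, 48 mm diameter, 24 mm high, centred 45 mm along +x; round steel shank, 20 mm diameter, its axis 12 mm above the origin, to 70 mm along -x; gold nut, 24 mm, from 18 to 30 mm along -x. Bare shank from 18 mm on the -x side to 21 mm on the +x side.
- carton_tray: Fixed open cardboard tray, 240 mm (x) by 200 mm (y), walls 25 mm high and 4 mm thick, inner floor 4 mm above its origin (centre of its underside). Holds the rod end and, besides, a bolt and a bush.
- tray_bolt: Not to be moved: gold clevis bolt, 110 mm long, 26 mm high, lying across the far end of the tray. Origin: middle of its underside.
- tray_bush: Not to be moved: black rubber bush, 36 mm diameter, 46 mm high, upright in the near left corner of the tray. Origin: centre of its underside.
- bin_bolt: Not to be moved: gold clevis bolt, 110 mm long, in the narrow compartment of the blue bin. Origin: middle of its underside.
- clevis_bracket: Not to be moved: black U-shaped bracket, 64 by 56 mm, 42 mm high, on the bench, on the robot's side of the bins, left of the middle. Origin: centre of its underside.
- bench_bush: Not to be moved: black rubber bush, 48 mm diameter, 46 mm high, upright on the bench, on the robot's side of the bins, right of the middle. Origin: centre of its underside.
Not all that is in view belongs to the job. What is shaped like the rod_end but green is not meant.

How it is judged:
On the way, in this order (a step that is already met when the one before it is completed fails the run):
1. the blue lid is released and stands ajar (value of joint blue_lid above 0.12 rad), for 0.1 s.
2. the blue lid is swung wide open (value of joint blue_lid above 1.2 rad), for 0.2 s.
3. the gripper has lowered the rod end to within about 18 mm of the wide compartment's floor (x of rod_end in the frame of blue_bin between -0.09 and 0.09 m and y of rod_end in the frame of blue_bin between -0.085 and 0.033 m and z of rod_end in the frame of blue_bin below 0.022 m and contact force between the fingers and rod_end above 0.3 N), for 0.05 s.
At the end, for the whole second after the job is handed in: Both lids are latched shut (lid angle within 0.015 rad above and 0.010 rad below 0 with nothing holding them), and the rod end lies at rest in the wide compartment of the blue bin (its origin between the compartment's walls, at most 26 mm above the compartment's floor) (value of joint blue_lid between -0.01 and 0.015 rad and value of joint yellow_lid between -0.01 and 0.015 rad and x of rod_end in the frame of blue_bin between -0.09 and 0.09 m and y of rod_end in the frame of blue_bin between -0.085 and 0.033 m and z of rod_end in the frame of blue_bin between -0.005 and 0.03 m and linear speed of rod_end below 0.03 m/s); the robot touches nothing.
It fails at once if the bolt or the bush in the tray is moved more than 30 mm (distance of any of tray_bolt, tray_bush from where it was at the start of the episode above 0.03 m).
It fails at once if the bolt in the blue bin is moved more than 30 mm (distance of bin_bolt from where it was at the start of the episode above 0.03 m).
It fails at once if the bracket or the bush on the bench is moved more than 30 mm (distance of any of clevis_bracket, bench_bush from where it was at the start of the episode above 0.03 m).
It also fails if it takes over 72 s, if anything falls off the work surface, if the arm or the gripper's body presses on something with over 40 N, if the wrist force passes 120 N, or if a joint passes its speed limit or range.

## Working session

There is one attempt and no reset: what is moved stays moved. The work goes in short steps, each a Python script; the robot and the scene stay as the last script left them, time stands still between calls to the robot, and variables do not carry over. Pictures are saved under pics/ and viewed, on a budget of 10 in all, crops included, one or two more only if the job needs it, and the job is handed in when it is done.

```bash
mkdir -p pics; cat > h.py <<'E'
from rig import ctrl
import numpy as np, cv2
def shot(cam,name=None):
    ci=ctrl.camera_info(cam); im=ctrl.read_camera(cam)
    if name: cv2.imwrite(f'pics/{name}.png',im[:,:,::-1])
    return im,ci
def ray(ci,px):
    f=210/np.tan(np.radians(ci['vertical_fov'])/2)
    R=np.array(ci['R']);t=np.array(ci['t'])
    d=R.T@np.array([(px[0]-ci['cx'])/f,(px[1]-ci['cy'])/f,1]); return -R.T@t,d/np.linalg.norm(d)
def proj(ci,X):
    f=210/np.tan(np.radians(ci['vertical_fov'])/2)
    c=np.array(ci['R'])@np.array(X)+np.array(ci['t']); return np.array([ci['cx']+f*c[0]/c[2],ci['cy']+f*c[1]/c[2]])
def onz(ci,px,z):
    o,d=ray(ci,px); return o+d*(z-o[2])/d[2]
def tri(rs):
    A=np.zeros((3,3));b=np.zeros(3)
    for o,d in rs:
        P=np.eye(3)-np.outer(d,d);A+=P;b+=P@o
    X=np.linalg.solve(A,b); return X,[float(np.linalg.norm((np.eye(3)-np.outer(d,d))@(X-o))) for o,d in rs]
E
python3 - <<'E'
from h import *
np.set_printoptions(precision=4,suppress=True)
ims={};cis={}
for c in('scene','top','wrist'):
    ims[c],cis[c]=shot(c,c+'0'); print(c,cis[c])
for q in['blue_bin','blue_bin_bay','blue_lid_front','blue_lid_tongue','blue_lid_hinge','yellow_lid_front','yellow_bin','rod_end','carton_tray','tray_bolt','tray_bush','clevis_bracket','bench_bush']:
    for c in('scene','top'):
        print(q,c,[(np.round(r['location'],1),round(r['conf'],2)) for r in ctrl.tip_of(q,c)[:4]])
print(ctrl.current_t())
cv2.imwrite('pics/both.png',cv2.resize(np.vstack([ims['scene'],ims['top']]),None,fx=.71,fy=.71)[:,:,::-1])
E
```

```text
scene {'vertical_fov': 46.919026956328416, 'cx': 273.9440261423197, 'cy': 206.02562816833606, 'R': array([[-0.0693,  0.9975,  0.0153],
       [ 0.7915,  0.0643, -0.6077],
       [-0.6072, -0.03  , -0.794 ]]), 't': array([ 0.0246, -0.2885,  1.5886])}
top {'vertical_fov': 46.271560482742586, 'cx': 277.06624285271806, 'cy': 211.26968095877479, 'R': array([[-0.003 , -1.    ,  0.0049],
       [-0.9752,  0.0018, -0.2213],
       [ 0.2213, -0.0055, -0.9752]]), 't': array([0.0153, 0.4555, 1.1285])}
wrist {'vertical_fov': 59.34875377342986, 'cx': 281.3327599849293, 'cy': 207.61891073860863, 'R': array([[ 0.2832, -0.9591, -0.0018],
       [-0.9251, -0.2737,  0.2631],
       [-0.2529, -0.0729, -0.9648]]), 't': array([-0.6235, -0.0312,  0.3909])}
blue_bin scene [(array([165.6, 239. ]), 0.93), (array([382.3, 258.9]), 0.16)]
blue_bin top [(array([389.4, 204. ]), 0.8)]
blue_bin_bay scene [(array([160.6, 236.6]), 0.84)]
blue_bin_bay top [(array([283.2, 162.4]), 0.2)]
blue_lid_front scene [(array([159.5, 191.5]), 0.87)]
blue_lid_front top [(array([134.7, 224.4]), 0.68), (array([415. , 227.6]), 0.6)]

[... 419 characters left out ...]
4]), 0.84), (array([382.8, 259.3]), 0.69)]
rod_end top [(array([145.7, 338.4]), 0.97), (array([164.7, 192.3]), 0.79)]
carton_tray scene [(array([383.3, 262. ]), 0.81)]
carton_tray top [(array([167.3, 187.5]), 0.64)]
tray_bolt scene [(array([398.7, 297.1]), 0.92)]
tray_bolt top [(array([165.8, 189.5]), 0.69), (array([156.1, 151.6]), 0.57)]
tray_bush scene [(array([405.5, 235. ]), 0.47)]
tray_bush top [(array([133.8, 225.2]), 0.69), (array([156.6, 154.1]), 0.2)]
clevis_bracket scene [(array([319.5, 219.9]), 0.59)]
clevis_bracket top [(array([232.2, 236.7]), 0.59)]
bench_bush scene [(array([229.4, 217.6]), 0.66)]
bench_bush top [(array([330.4, 240. ]), 0.87), (array([385.4, 155.7]), 0.73)]
1.45
```

View pics/scene0.png

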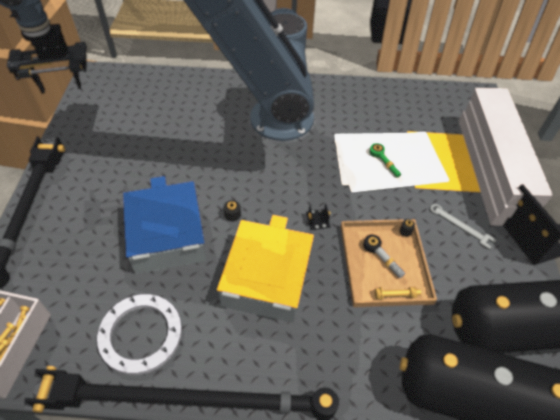

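View pics/top0.png

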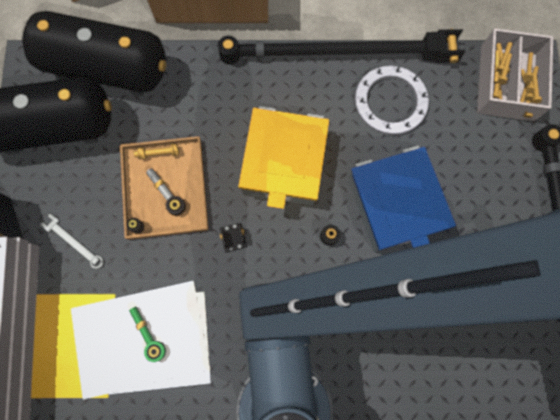

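```bash
cat > fit.py <<'E'
from h import *
from scipy.optimize import minimize
from scipy.spatial import ConvexHull
def box(x0,x1,y0,y1,z0,z1): return np.array([[x,y,z] for x in(x0,x1) for y in(y0,y1) for z in(z0,z1)])
# lid coords relative to true axis: x forward negative; top face at +6mm
LID=[box(-.204,0,-.094,.094,-.0,.006),box(-.204,-.198,-.094,.094,-.012,.006),box(-.198,-.02,-.094,-.091,-.012,.006),box(-.198,-.02,.091,.094,-.012,.006),box(-.239,-.204,-.02,.02,.0,.006)]
def lidpts(p,pts):
    x,y,yaw,a=p; c,s=np.cos(a),np.sin(a)
    P=np.array(pts); # rotate so front rises with a>0
    q=np.stack([P[:,0]*c+P[:,2]*s,P[:,1],-P[:,0]*s+P[:,2]*c],1)+[.1,0,.079]
    C,S=np.cos(yaw),np.sin(yaw)
    return np.stack([x+C*q[:,0]-S*q[:,1],y+S*q[:,0]+C*q[:,1],q[:,2]],1)
def render(p,ci):
    m=np.zeros((420,560),np.uint8)
    for b in LID:
        uv=np.array([proj(ci,X) for X in lidpts(p,b)])
        cv2.fillConvexPoly(m,np.round(cv2.convexHull(uv.astype(np.float32))[:,0]*16).astype(np.int32),255,shift=4,lineType=cv2.LINE_AA)
    return m/255.
def colmask(im,col):
    h=cv2.cvtColor(im,cv2.COLOR_RGB2HSV)
    lo,hi=((105,130,50),(125,255,255)) if col=='blue' else ((18,150,120),(35,255,255))
    m=cv2.inRange(h,lo,hi); m=cv2.morphologyEx(m,cv2.MORPH_OPEN,np.ones((3,3)))
    return m
def blob(m,near):
    n,l,st,ce=cv2.connectedComponentsWithStats(m)
    k=min(range(1,n),key=lambda i:np.linalg.norm(ce[i]-near)+(1e4 if st[i,4]<800 else 0)); return (l==k)*1.0,st[k,4]
def fit(views,p0):
    """views: (mask,ci,ignore or None)"""
    def cost(p):
        e=0
        for m,ci,w in views:
            d=np.abs(cv2.GaussianBlur(render(p,ci),(0,0),1.5)-cv2.GaussianBlur(m,(0,0),1.5)); e+=(d*w).sum()/m.sum() if w is not None else d.sum()/m.sum()
        return e/len(views)
    best=None
    for a0 in([p0[3]] if p0[3] is not None else [0.,.25]):
        for dy in(-.2,0,.2):
            x0=np.array([p0[0],p0[1],p0[2]+dy,a0])
            r=minimize(cost,x0,method='Nelder-Mead',options=dict(initial_simplex=np.vstack([x0]+[x0+d for d in np.diag([.02,.02,.1,.05])]),maxiter=250,xatol=2e-4,fatol=1e-5))
            if best is None or r.fun<best.fun: best=r
    return best
E
python3 - <<'E'
from fit import *
np.set_printoptions(precision=4,suppress=True)
I={c:cv2.imread(f'pics/{c}0.png')[:,:,::-1].copy() for c in('scene','top')}
C={c:ctrl.camera_info(c) for c in I}
for col,ns,nt in(('blue',(163,220),(405,200)),('yellow',(267,262),(284,155))):
    V=[]
    for c,n in(('scene',ns),('top',nt)):
        m,a=blob(colmask(I[c],col),np.array(n)); print(col,c,a)
        w=None
        if col=='blue' and c=='top':
            w=np.ones((420,560)); w[232:]=0
        V.append((m,C[c],w))
    g=onz(C['top'],nt,.085); 
    for p0 in([g[0],g[1],0,None],):
        r=fit(V,p0); print(col,r.x,r.fun,'reach',np.hypot(*r.x[:2]))
# rough other things
for n,s,t in(('tray',(386,262),(164,187)),('eye',(372,242),(175,205)),('bracket',(318,215),(233,236)),('bush',(231,209),(331,234)),('traybush',(408,227),(134,225)),('shankend',(401,274),(152,171))):
    X,e=tri([ray(C['scene'],s),ray(C['top'],t)]); print(n,X,e)
E
```

```text
blue scene 4770
blue top 6834
blue [ 0.4815 -0.282   0.3044 -0.0727] 0.0395878492137811 reach 0.5580051620919027
yellow scene 6019
yellow top 6658
yellow [ 0.5935 -0.0028 -0.1634 -0.0466] 0.038879132185204335 reach 0.5934671571687761
tray [0.5288 0.3005 0.0072] [0.002163026404801671, 0.002163026404801465]
eye [0.4787 0.2663 0.0211] [0.0005392572014248854, 0.0005392572014248379]
bracket [0.401  0.1227 0.0201] [0.0011398909327514125, 0.0011398909327513473]
bush [ 0.4043 -0.1158  0.0263] [0.0008570188867477347, 0.0008570188867477711]
traybush [0.4274 0.3631 0.0277] [0.0013436312497273522, 0.0013436312497273513]
shankend [0.5678 0.3318 0.0177] [0.003663848882270427, 0.0036638488822703266]
```

```bash
cat >> h.py <<'E'
from scipy.spatial.transform import Rotation as Ro
def down(th,tilt=0):
    """tool z down, jaw axis x at world angle th"""
    x=np.array([np.cos(th),np.sin(th),0]);z=np.array([0,0,-1.]);return Ro.from_matrix(np.stack([x,np.cross(z,x),z],1)).as_rotvec()
E
python3 - <<'E'
from h import *
np.set_printoptions(precision=4,suppress=True)
from scipy.spatial.transform import Rotation as Ro
ci=ctrl.camera_info('wrist');R=np.array(ci['R']);cam=-R.T@ci['t']
T=Ro.from_rotvec(ctrl.current_tool_rot()).as_matrix()
print('cam in tool',T.T@(cam-ctrl.current_eef_pos()),'fwd',T.T@R[2])
for th in(.63+np.pi/2,.63-np.pi/2): 
    print('tray',th,ctrl.solve_ik([.515,.293,.25],down(th)))
for th in(.3+np.pi/2,.3-np.pi/2): print('blue',th,ctrl.solve_ik([.48,-.29,.2],down(th)))
th=.63-np.pi/2
if ctrl.solve_ik([.515,.293,.25],down(th))is None: th+=np.pi
cs=[]
for k,(x,y) in enumerate([(.50,.28),(.44,.33)]):
    ctrl.move_to([x,y,.26],down(th)); im,c=shot('wrist',f'w{k}')
    print([(np.round(r['location'],1),round(r['conf'],2)) for r in ctrl.tip_of('rod_end','wrist')[:3]])
    np.save(f'w{k}.npy',c,allow_pickle=True); cs.append(im)
    print(ctrl.current_t(),ctrl.current_contact_force())
cv2.imwrite('pics/w01.png',cv2.resize(np.hstack(cs),(800,300))[:,:,::-1])
E
```

```text
cam in tool [-0.0005 -0.0729 -0.1405] fwd [0.0002 0.2634 0.9647]
tray 2.2007963267948965 [ 0.3288  0.4773  1.5106  0.      1.1537 -1.872 ]
tray -0.9407963267948966 [ 0.3288  0.4773  1.5106 -0.      1.1537  1.2696]
blue 1.8707963267948966 [-0.7427  0.4986  1.6411 -0.      1.0019 -2.6135]
blue -1.2707963267948965 [-0.7427  0.4986  1.6411  0.      1.0019  0.5281]
[(array([277.8, 156.6]), 0.83)]
4.825 [0.174  0.5239 0.2431]
[(array([350.7, 138.5]), 0.88), (array([158.4, 350.6]), 0.82), (array([350.8, 123.6]), 0.57)]
5.3333 [-0.2727  0.2322 -1.0271]
```

View pics/w01.png

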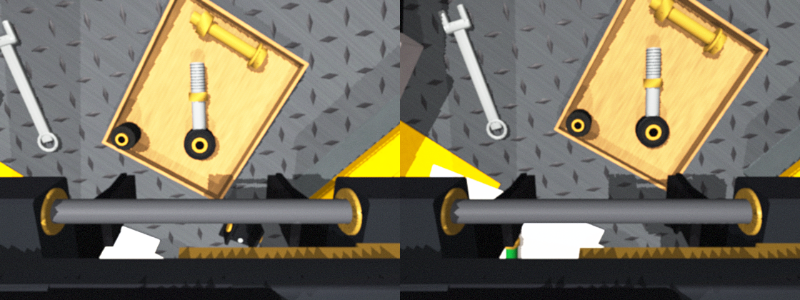

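```bash
python3 - <<'E'
from h import *
np.set_printoptions(precision=4,suppress=True)
C=[np.load(f'w{k}.npy',allow_pickle=True).item() for k in(0,1)]
I=[cv2.imread(f'pics/w{k}.png') for k in(0,1)]
def eye(im,p,r=34):
    h=im.max(2).astype(int); m=np.zeros(h.shape,np.uint8); m[h<75]=255
    w=np.zeros_like(m);cv2.circle(w,p,r,255,-1); m&=w
    cs,_=cv2.findContours(m,cv2.RETR_EXTERNAL,cv2.CHAIN_APPROX_NONE); c=max(cs,key=cv2.contourArea)
    return np.array(cv2.minEnclosingCircle(c)[0]),cv2.minEnclosingCircle(c)[1]
E=[eye(I[0],(280,203)),eye(I[1],(356,184))];print(E)
for n,a,b in(('eye',E[0][0],E[1][0]),('end',(276,88),(356,66)),('tip_of',(277.8,156.6),(350.7,138.5)),('eyeclick',(280,203),(356,183.5)),('nut',(279,136),(356,114))):
    X,e=tri([ray(C[0],a),ray(C[1],b)]);print(n,X,e, [onz(c,p,.018)[:2] for c,p in zip(C,(a,b))])
E
```

```text
[(array([279.4419, 200.2802]), 22.419790267944336), (array([352.6   , 182.6667]), 23.336854934692383)]
eye [0.4806 0.2674 0.0184] [4.687904541263881e-05, 4.687904541280713e-05] [array([0.4804, 0.2673]), array([0.4806, 0.2673])]
end [0.5713 0.3376 0.0214] [0.0006187094330078778, 0.0006187094330081552] [array([0.571 , 0.3372]), array([0.5724, 0.3377])]
tip_of [0.5158 0.2952 0.0043] [6.298592651333663e-05, 6.298592651352586e-05] [array([0.5172, 0.2961]), array([0.5152, 0.2979])]
eyeclick [0.4823 0.268  0.0345] [0.0006563558640616828, 0.000656355864061679] [array([0.4784, 0.265 ]), array([0.482 , 0.2638])]
nut [0.536  0.3086 0.0219] [0.0013144356714424254, 0.0013144356714421994] [array([0.535 , 0.3074]), array([0.5372, 0.309 ])]
```

```bash
python3 - <<'E'
from fit import *
np.set_printoptions(precision=4,suppress=True)
I={};C={}
for c in('scene','top'):
    I[c],C[c]=shot(c,c+'1')
    for q in('blue_lid_tongue','blue_lid_front','blue_lid_hinge','yellow_lid_front'):
        print(c,q,[(np.round(r['location'],1),round(r['conf'],2)) for r in ctrl.tip_of(q,c)[:3]])
ov=[]
for col,ns,nt in(('blue',(163,220),(405,200)),('yellow',(267,262),(284,155))):
    V=[]
    for c,n in(('scene',ns),('top',nt)):
        m,a=blob(colmask(I[c],col),np.array(n)); V.append((m,C[c],None)); print(a)
    g=onz(C['top'],nt,.085); r=fit(V,[g[0],g[1],0,None]); print(col,r.x,r.fun)
    for m,ci,_ in V:
        for X in [[-.204,.094,.006],[-.204,-.094,.006]]: pass
    for c,(m,ci,_) in zip(('scene','top'),V):
        cs,_=cv2.findContours((render(r.x,ci)>.5).astype(np.uint8),cv2.RETR_EXTERNAL,cv2.CHAIN_APPROX_NONE)
        cv2.drawContours(I[c],cs,-1,(255,0,0),1)
a=I['scene'][170:320,100:340];b=I['top'][95:270,230:470]
cv2.imwrite('pics/ov.png',cv2.resize(np.hstack([cv2.resize(a,(300,188)),cv2.resize(b,(258,188))]),None,fx=1.43,fy=1.43,interpolation=cv2.INTER_CUBIC)[:,:,::-1])
E
```

```text
scene blue_lid_tongue [(array([159.3, 178.5]), 0.83), (array([228.7, 219.1]), 0.16)]
scene blue_lid_front [(array([158.4, 191.1]), 0.63)]
scene blue_lid_hinge [(array([165.2, 252.3]), 0.83)]
scene yellow_lid_front [(array([277. , 231.4]), 0.65)]
top blue_lid_tongue [(array([419.8, 247.2]), 0.85), (array([165.7, 187.1]), 0.38)]
top blue_lid_front [(array([415.7, 230.4]), 0.56)]
top blue_lid_hinge [(array([388., 160.]), 0.84)]
top yellow_lid_front [(array([277.3, 181.2]), 0.62)]
4776
6930
blue [ 0.4826 -0.2836  0.3036 -0.0699] 0.060618896803927125
6045
6662
yellow [ 0.5936 -0.0026 -0.1642 -0.0435] 0.038952535550679984
```

View pics/ov.png

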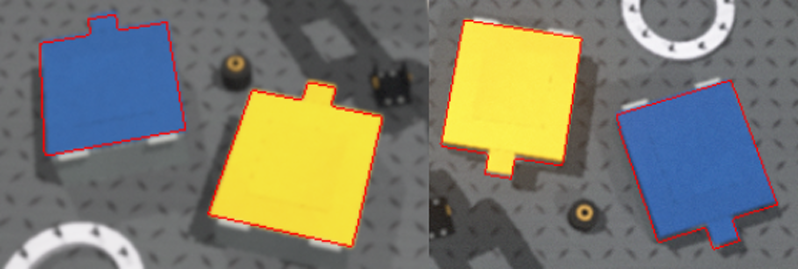

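```bash
python3 - <<'E'
from fit import *
np.set_printoptions(precision=4,suppress=True)
C={c:ctrl.camera_info(c) for c in('scene','top')}
for n,s,t in(('btongue',(159.3,178.5),(419.8,247.2)),('bfront',(158.4,191.1),(415.7,230.4)),('bhinge',(165.2,252.3),(388,160)),('yfront',(277,231.4),(277.3,181.2))):
    X,e=tri([ray(C['scene'],s),ray(C['top'],t)]);print(n,X,e[0])
for p in([.4826,-.2836,.3036,0],[.5936,-.0026,-.1642,0]):
    print(lidpts(p,[[-.225,0,.003],[-.184,0,.006],[0,0,.003]]))
I={c:cv2.imread(f'pics/{c}1.png')[:,:,::-1].copy() for c in C}
for col,ns,nt in(('blue',(163,220),(405,200)),('yellow',(267,262),(284,155))):
    V=[(blob(colmask(I[c],col),np.array(n))[0],C[c],None) for c,n in(('scene',ns),('top',nt))]
    for a in(0,.25):
        def cost(p):
            q=[*p,a]; return sum((np.abs(cv2.GaussianBlur(render(q,ci),(0,0),1.5)-cv2.GaussianBlur(m,(0,0),1.5))).sum()/m.sum() for m,ci,_ in V)/2
        x0=np.array([.4826,-.2836,.3036] if col=='blue' else [.5936,-.0026,-.1642])
        r=minimize(cost,x0,method='Nelder-Mead',options=dict(initial_simplex=np.vstack([x0]+[x0+d for d in np.diag([.01,.01,.05])])));print(col,a,r.x,r.fun)
E
```

```text
btongue [ 0.3624 -0.312   0.0869] 0.00025869700894954765
bfront [ 0.4024 -0.3066  0.0823] 0.00019821982455077035
bhinge [ 0.5794 -0.2549  0.0655] 0.0007708209585790641
yfront [0.517  0.0155 0.0972] 0.0018026425453822905
[[ 0.3633 -0.321   0.082 ]
 [ 0.4024 -0.3087  0.085 ]
 [ 0.578  -0.2537  0.082 ]]
[[ 0.4703  0.0178  0.082 ]
 [ 0.5107  0.0111  0.085 ]
 [ 0.6923 -0.0189  0.082 ]]
blue 0 [ 0.4832 -0.2817  0.301 ] 0.0898255824400333
blue 0.25 [ 0.4794 -0.2755  0.2739] 0.19833836817924544
yellow 0 [ 0.5942 -0.0024 -0.1642] 0.04812969848792508
yellow 0.25 [ 0.5911 -0.0011 -0.1629] 0.1485714521114
```

```bash
cat >> h.py <<'E'
B=np.array([.483,-.2825,.302]); Y=np.array([.594,-.0025,-.164])
def w(b,x,y,z): c,s=np.cos(b[2]),np.sin(b[2]); return np.array([b[0]+c*x-s*y,b[1]+s*x+c*y,z])
def push(b,z0,log=True):
    """closed fingers start with tips at z0, push lid front to its stop, hold, retreat"""
    ctrl.move_linear(w(b,-.084,0,z0+.022),v=.15); ctrl.sleep(.2)
    f0=np.array(ctrl.current_contact_force())
    hit=ctrl.move_linear(w(b,-.084,0,.070+.022),v=.045,threshold=35)
    ctrl.sleep(.3); print('hit',hit,'tip z',ctrl.current_eef_pos()[2]-.022,'F',np.array(ctrl.current_contact_force())-f0)
    ctrl.move_linear(w(b,-.084,0,.19),v=.2); print('t',ctrl.current_t())
E
python3 - <<'E'
from h import *
np.set_printoptions(precision=4,suppress=True)
o=down(B[2]-np.pi/2)
ctrl.gripper_to(0.0)
ctrl.move_to(w(B,-.084,0,.19),o); push(B,.093)
im,ci=shot('scene','s2'); im2,_=shot('top','t2')
for c in('scene','top'):print([(np.round(r['location'],1),round(r['conf'],2)) for r in ctrl.tip_of('blue_lid_tongue',c)[:3]])
print(ctrl.current_t())
cv2.imwrite('pics/st2.png',np.hstack([cv2.resize(im[100:340,60:380],(400,300)),cv2.resize(im2[100:340,200:520],(400,300))])[:,:,::-1])
E
```

```text
hit True tip z 0.08001766385318748 F [-2.7012  2.1161 17.7835]
t 11.8083
[(array([152.9, 167.7]), 0.66), (array([381.1, 260.6]), 0.61), (array([405.3, 235.9]), 0.59)]
[(array([282. , 160.8]), 0.39), (array([133.2, 224.3]), 0.29)]
12.0083
```

View pics/st2.png

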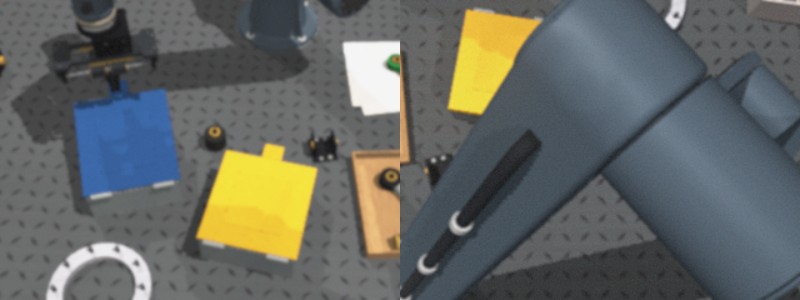

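```bash
cat >> h.py <<'E'
def tong(b,a,dz=.003):
    from fit import lidpts
    return lidpts([*b,a],[[-.225,0,.003]])[0]+[0,0,dz+.003]  # TCP: grasp pt (3mm ahead) is dz above the tongue
def swing(b,a0,a1,v=.12,dz=.003):
    for a in np.linspace(a0,a1,int(np.ceil(abs(a1-a0)/.15))+1)[1:]: ctrl.move_linear(tong(b,a,dz),v=v)
E
python3 - <<'E'
from fit import *
np.set_printoptions(precision=4,suppress=True)
C=ctrl.camera_info('scene')
for a in(0,.25,.35):print(a,proj(C,lidpts([*B,a],[[-.225,0,.003]])[0]))
o=down(B[2]-np.pi/2)
print([ctrl.solve_ik(tong(B,a),o) is not None for a in(.25,.8,1.2,1.6)])
t=tong(B,.25)
ctrl.gripper_to(.07,12)
ctrl.move_linear(t+[0,0,.06]); ctrl.move_linear(t,v=.12,threshold=15)
print(ctrl.current_eef_pos()-t)
ctrl.gripper_to(.03,12);print('w',ctrl.current_grip_width(),ctrl.current_contact_force())
E
```

```text
0 [156.614  179.8296]
0.25 [153.1023 168.1817]
0.35 [151.8029 164.5674]
[True, True, True, True]
[ 0.0004 -0.0001 -0.    ]
w 0.039412813003147515 [-0.7684  5.4145  0.7506]
```

```bash
python3 - <<'E'
from h import *
np.set_printoptions(precision=4,suppress=True)
swing(B,.25,.8); print(ctrl.current_grip_width(),ctrl.current_contact_force())
swing(B,.8,1.6); print(ctrl.current_grip_width(),ctrl.current_contact_force(),ctrl.current_t())
ctrl.sleep(.2); ctrl.gripper_to(.075)
ctrl.move_linear(tong(B,1.6)+[0,0,.05],v=.2)
# back away towards the robot to look into bin
ctrl.move_to(w(B,-.11,-.03,.30),down(B[2]-np.pi/2))
im,ci=shot('wrist','w3'); np.save('w3.npy',ci,allow_pickle=True); im2,_=shot('scene','s3'); print(ctrl.current_t())
cv2.imwrite('pics/w3s.png',np.hstack([cv2.resize(im,(400,300)),cv2.resize(im2[60:340,20:394],(400,300))])[:,:,::-1])
E
```

```text
0.03978193905304732 [-4.3149  5.7797  2.3984]
0.03980926986557338 [-0.6982  5.5873  3.7835] 19.025
21.5167
```

View pics/w3s.png

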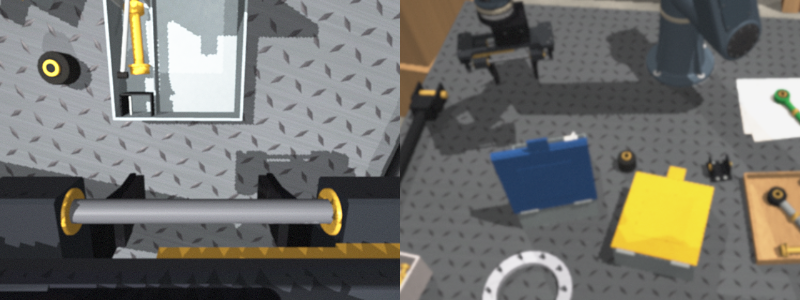

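```bash
python3 - <<'E'
from h import *
np.set_printoptions(precision=4,suppress=True)
ci=np.load('w3.npy',allow_pickle=True).item()
for n,P in(('front L',(-.1,.09,.075)),('front R',(-.1,-.09,.075)),('divider front top',(-.097,.036,.044)),('back R',(.0,-.09,.075)),('kick est',(-.06,.06,.11))):
    print(n,proj(ci,w(B,*P))*.714)
im=cv2.imread('pics/w3.png'); cr=im[0:190,120:370].copy()
for x,y in((-.1,.09),(-.1,-.09),(0,-.09),(0,.09)):
    u=proj(ci,w(B,x,y,.075))-[120,0]; cv2.circle(cr,tuple(int(round(k)) for k in u),2,(0,0,255),-1)
cv2.imwrite('pics/cr.png',cv2.resize(cr,None,fx=3,fy=3,interpolation=cv2.INTER_CUBIC))
E
```

```text
front L [115.2451 123.5534]
front R [243.4226 123.5844]
divider front top [157.14   118.0833]
back R [246.7046  47.7549]
kick est [127.903   96.4039]
```

View pics/cr.png

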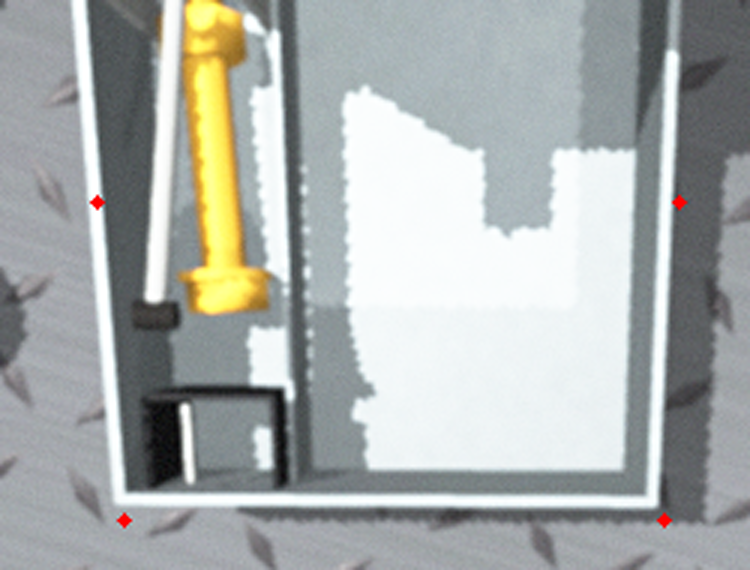

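```bash
python3 - <<'E'
from h import *
np.set_printoptions(precision=4,suppress=True)
o=down(.658-np.pi/2); ob=down(B[2]-np.pi/2)
G=np.array([.516,.295,.031])-.002*np.array([.791,.611,0])
ctrl.move_to([.42,0,.3],down(-1.1)); 
ctrl.gripper_to(.055)
ctrl.move_to(G+[0,0,.09],o); hit=ctrl.move_linear(G,v=.12,threshold=12); print(hit,ctrl.current_eef_pos()-G)
ctrl.gripper_to(.01,45); print('w',ctrl.current_grip_width())
f=ctrl.current_contact_force()
ctrl.move_linear(G+[0,0,.10],v=.12); ctrl.sleep(.2); print('lift F',np.array(ctrl.current_contact_force())-f,ctrl.current_torque(),ctrl.current_grip_width())
im,_=shot('wrist','w4')
cv2.imwrite('pics/w4c.png',im[:300,100:460,::-1])
print(ctrl.current_t())
E
```

```text
False [0.0006 0.0001 0.0006]
w 0.018796048239636726
lift F [ 0.5487  0.9427 -5.9191] [ 0.0283 -0.1167 -0.0411] 0.019078139422710787
27.6833
```

View pics/w4c.png

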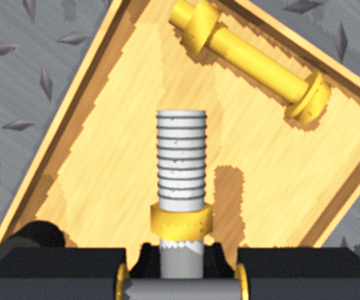

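```bash
python3 - <<'E'
from h import *
np.set_printoptions(precision=4,suppress=True)
o=down(B[2]-np.pi/2); x,y=.008,-.045
ctrl.move_linear([.49,.27,.25],v=.25)
ctrl.move_to([.42,0,.27],down(-1.1)); 
ctrl.move_to(w(B,-.10,y,.27),o)
ctrl.move_linear(w(B,x,y,.19),v=.2)
ctrl.move_linear(w(B,x,y,.06),v=.15,threshold=15); print(ctrl.current_eef_pos())
hit=ctrl.move_linear(w(B,x,y,.0305),v=.03,threshold=5); print(hit,ctrl.current_eef_pos(),ctrl.current_contact_force(),ctrl.current_t())
ctrl.sleep(.15)
ctrl.gripper_to(.038); ctrl.move_linear(w(B,x,y,.19),v=.15)
print(ctrl.current_t(),ctrl.current_contact_force())
ctrl.move_linear(w(B,-.10,y,.30),v=.25)
im,ci=shot('wrist','w5'); np.save('w5.npy',ci,allow_pickle=True); print([(proj(ci,w(B,x,y,.004)),r['location'],r['conf']) for r in ctrl.tip_of('rod_end','wrist')[:2]])
im2,_=shot('scene','s5')
cv2.imwrite('pics/w5s.png',np.hstack([cv2.resize(im,(400,300)),cv2.resize(im2[60:340,20:394],(400,300))])[:,:,::-1])
E
```

```text
[ 0.5046 -0.3239  0.061 ]
True [ 0.5038 -0.3228  0.0311] [-0.8998  0.6672  5.9843] 33.4833
35.5167 [-0.9153 -0.4589  0.2608]
[(array([283.7585,  73.9017]), [284.3, 71.5], 0.62)]
```

View pics/w5s.png

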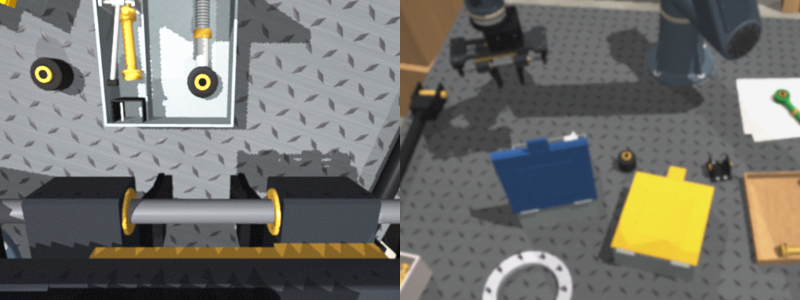

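```bash
python3 - <<'E'
from h import *
np.set_printoptions(precision=4,suppress=True)
o=down(B[2]-np.pi/2); t=tong(B,1.6)
ctrl.gripper_to(.07)
ctrl.move_linear(w(B,-.09,0,.36),v=.25)
ctrl.move_linear(t+[0,0,.05],v=.25)
hit=ctrl.move_linear(t,v=.12,threshold=12); print(hit,ctrl.current_eef_pos()-t)
ctrl.gripper_to(.03,12); print('w',ctrl.current_grip_width())
swing(B,1.6,.30); print('w',ctrl.current_grip_width(),ctrl.current_contact_force())
ctrl.gripper_to(.07); ctrl.move_linear(tong(B,.3)+[0,0,.06],v=.2)
im,ci=shot('scene','s6'); print([(np.round(r['location'],1),r['conf']) for r in ctrl.tip_of('blue_lid_tongue','scene')[:2]],ctrl.current_t())
from fit import lidpts
for a in(.25,.3):print(proj(ci,lidpts([*B,a],[[-.225,0,.003]])[0]))
E
```

```text
False [-0.0002 -0.0006  0.0006]
w 0.03954780472603612
w 0.03960001651338615 [ 2.1794  8.4515 -2.7861]
[(array([153.9, 167.5]), 0.57)] 44.975
[153.1023 168.1817]
[152.4434 166.2922]
```

```bash
python3 - <<'E'
from fit import *
np.set_printoptions(precision=4,suppress=True)
ctrl.gripper_to(0.0)
ctrl.move_linear(w(B,-.084,0,.20),v=.2); push(B,.15)
ctrl.move_to([.30,-.38,.33],down(-1.2))
ctrl.move_to([.15,-.45,.33],down(-1.5))
I={};C={}
for c in('scene','top'):
    I[c],C[c]=shot(c,c+'7')
    print(c,[(np.round(r['location'],1),r['conf']) for r in ctrl.tip_of('blue_lid_tongue',c)[:2]])
print(ctrl.current_t())
for col,ns,nt in(('blue',(163,220),(405,200)),('yellow',(267,262),(284,155))):
    V=[(blob(colmask(I[c],col),np.array(n))[0],C[c],None) for c,n in(('scene',ns),('top',nt))]
    for a in(-.06,0,.25):
        q=[*(B if col=='blue' else Y),a]
        print(col,a,[round((np.abs(render(q,ci)-m)).sum()/m.sum(),3) for m,ci,_ in V])
cv2.imwrite('pics/st7.png',np.hstack([cv2.resize(I['scene'][100:340,60:380],(400,300)),cv2.resize(I['top'][100:340,200:520],(400,300))])[:,:,::-1])
E
```

```text
hit True tip z 0.08010512359330962 F [-1.5325  1.0919 14.8676]
t 49.4583
scene [(array([158.4, 179.3]), 0.9), (array([166.5, 236. ]), 0.66)]
top []
51.1333
blue -0.06 [np.float64(0.057), np.float64(0.731)]
blue 0 [np.float64(0.107), np.float64(0.74)]
blue 0.25 [np.float64(0.309), np.float64(0.75)]
yellow -0.06 [np.float64(0.034), np.float64(0.059)]
yellow 0 [np.float64(0.054), np.float64(0.053)]
yellow 0.25 [np.float64(0.204), np.float64(0.115)]
```

View pics/st7.png

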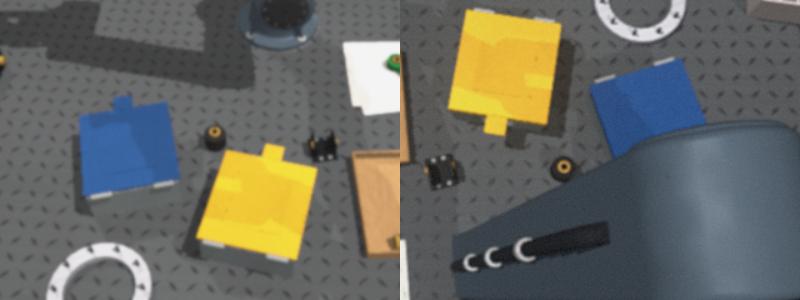

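```bash
python3 - <<'E'
from fit import *
C={c:ctrl.camera_info(c) for c in('scene','top')}
print(tri([ray(C['scene'],(278.4,221.6)),ray(C['top'],(276,200))]))
for a in(0,.25):
    X=lidpts([*Y,a],[[-.225,0,.006]])[0]; print(a,X,proj(C['scene'],X),proj(C['top'],X))
E
```

```text
(array([0.47574993, 0.01763648, 0.08149755]), [0.0008507198078797998, 0.000850719807879806])
0 [0.47067724 0.01790823 0.085     ] [278.33100257 219.17745883] [275.52984149 201.74765988]
0.25 [0.47904259 0.01652388 0.14047937] [278.05873382 208.62682687] [276.18781025 192.141112  ]
```

Yellow tongue at z = 81 mm, so it is latched. Handing in.

```bash
python3 -c "
from h import *
print(ctrl.current_t(),ctrl.current_contact_force()); ctrl.hand_in()"
```

```text
51.1333 [ 0.62298756 -0.6588253   0.01516086]
the job is handed in; nothing more can be done
```

The rod end is in the blue bin's wide compartment and both lids are latched. I handed the job in at 51.1 s of the 72 s allowed; it reports no verdict.

**What I did:** I pushed the blue lid until it sprang ajar, then swung it to about 1.6 rad by its tongue. I gripped the rod end from the tray by its shank, lowered it until it touched the compartment floor and let go. I then swung the lid back to ajar, pushed it to its stop and moved the arm clear.

**Last checks:**
- **Rod end:** before the lid was shut, the wrist picture showed it lying in the wide compartment, within about 3 pixels of where I meant to put it.
- **Blue lid:** the push reached the stop (fingertips at 80 mm). Afterwards the tongue was back at its latched pixel in the scene view. The arm hid it from the top camera, so only one view confirms this.
- **Yellow lid:** it was latched from the start and I never touched it. Its tongue measured 81 mm high, against 82 mm latched and about 137 mm ajar.
- **Other parts:** they looked unmoved in the pictures, but I did not measure them again.

**Disagreements:** Two measurements were a little off, neither enough to matter:
- My outline fit gave both lids about 0.04 to 0.07 rad below zero, so I trusted the tongue positions instead.
- The bin's front rim in the wrist view lay about 5 mm from where that fit put it.

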